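# Hold the flip-up screen at its balance point behind a sample vial

### The arm

A 7-joint arm with a two-finger parallel gripper is mounted at the origin on a cart in front of the work surface, level with it; the furniture and walls round the work are solid. World frame = base frame: x ahead of the robot, y to its left, z up, the work surface at z = 0. Lengths are in m, angles in rad, forces in N, time in s.
With the tool pointing down it reaches from about 0.35 to 0.9 m from the base axis. Payload 7.2 kg.
Tool frame: the origin (TCP) lies midway between the tips of the shut fingers; the grasp point (between the pads) lies 19 mm behind it; z points along the fingers, y is the line along which they close (so a half turn about z gives the same grasp; the last joint's range is limited). The gripper opens to 88 mm and grips with 3 to 60 N. Pads are 20 mm wide; open, the fingers measure 115 mm over their backs; the gripper's body (75 mm by 178 mm) begins 61 mm behind the grasp point.
Start: joints at [1.056, 0.411, -0.013, 1.596, 0.006, 1.134, -0.082], TCP at [0.27, -0.564, 0.188] pointing down, gripper open.
Joint ranges: [-2.95, 2.95], [-0.29, 1.99], [-1.47, 1.44], [0.14, 2.54], [-1.03, 4.17], [0.13, 1.85], [-2.86, 2.86]. Speed limits (rad/s): [2.39, 2.39, 3.01, 3.01, 3.14, 3.14, 3.14].

### API

Orientations are given as a unit quaternion [x, y, z, w].
In Python, from bench import ctrl gives the robot as it stands. The module is installed in compiled form; this text tells all that it offers.
- The arm moves only by the shell command python3 -m handwheel 'ROWS'. ROWS is a JSON object of lists of equal length, an entry for each row: "xyz": the shift along the tool's x, y, z in mm, a list of three; "spin": the turn about the tool's z in rad; "claw": the opening in per cent of the stroke, from 0 (shut) to 100 (fully open). In form: {"xyz": [[dx, dy, dz], ...], "spin": [spin, ...], "claw": [claw, ...]}. A call has 1 to 5 rows; each row is the pose to reach, as a shift and turn from the pose commanded when the call began, along the tool's axes at that moment; what a row does not reach only later rows make up. A row lasts 1/12 s, in which the tool goes at most 41.7 mm and 7.16 degrees, less where a joint would pass 70% of its speed; a pose out of reach is approached as far as the arm can. A call with a gripper value outside its range is refused whole. The fingers move at their own pace and stop on an object; the grip force is fixed at half the most. Time passes only in rows, so rows that repeat a pose let the fingers close. It gives the time, the measured TCP pose, the force, the opening and the grip force at its end, in the units of the state.
- ctrl.sense(): the state, without advancing time (a new reading comes with each control period).
- ctrl.capture(name): name is "side" or "top"; returns the picture (400x640x3 uint8, red, green, blue); there is no depth.
- ctrl.camera_model(name): a dict with "intrinsics" (3x3 intrinsics, pixels), "rvec" (rotation vector, rad) and "tvec" (3), from world to camera coordinates, as OpenCV has them. Camera axes: x right, y down, z forward; pixel columns grow to the right and rows downward; lengths in m; the calibration is good to about 2 mm. A picture is of the moment at which its call begins. camera_model takes no time and is no camera call.
- ctrl.close_job(): hands the job in; it is judged then, once.
The state is a dict: "t": time; "joint_positions": joint angles; "qd": joint speeds; "joint_torque": joint torques, N m; "ee_pos": TCP position; "eef_rot": TCP orientation; "force": force on the tool from outside, world axes, zero at the start; "wrist_torque": the same for the moment, N m; "width": finger opening in m; "grasp_force": force on a finger pad.
Only numpy, scipy, OpenCV 4.12 (cv2) and the standard library are available. Lean on these libraries where they do the work, as an engineer would, in place of code of your own. Each camera call takes 0.05 s, during which the arm holds its last target. There are 200 camera calls.

### The job

Set the blue-capped vial upright on the middle of the small round sample platform of the optical rail and let go of it; then swing the folded-down viewing screen up to its balance point, standing upright in the beam, and finish while still holding it there for the reading, since it has no catch and falls over either way (its red knob is the grip). Do not let the screen drop, tip over towards the vial or touch it. Leave the two black-capped vials and the small beaker where they stand.

Things in the scene. Friction and masses are not known exactly. Their poses are not given: they have to be found in the camera images.
- vial_blue_mid (a point): Centre of the sample vial with the BLUE screw cap (the other two vials have black caps): 23 mm diameter, 48 mm tall, 14 g, standing upright on the bench in front of the rail. This point is on its axis, half-way up (24 mm above its foot). Grip it across the glass body, below 37 mm.
- vial_black_a_mid (a point): Centre, half-way up, of a black-capped vial, 23 mm diameter, 48 mm tall. Only in the way: must not be moved or upset.
- vial_black_b_mid (a point): Centre, half-way up, of the other black-capped vial, 23 mm diameter, 48 mm tall. Only in the way: must not be moved or upset.
- platform (a point): Centre of the flat top of the sample platform: black rubber disc, 30 mm diameter, no rim, 70 mm above the bench, on a thin post on the fixed aluminium optical rail (370 x 64 mm). Axes: z up; y along the rail towards the lamp; -y towards the screen; -x to the rail's front, where the robot is. The lamp's front face is 97 mm off along +y; its housing reaches 122 mm above the bench.
- screen_hinge (a point): Middle of the viewing screen's hinge line, which runs along the rail's x: 85 mm from the platform centre along the rail's -y, 50 mm above the bench, fixed to the rail, axes as platform. The screen is a dark frame 70 mm wide, 6 mm thick, with a white target panel, reaching from 8 to 95 mm from the hinge line.
- screen_knob (a point): Centre of the screen's red knob, a round bar 12 mm thick, 40 mm long, parallel to the hinge line, 85 mm from it, in the screen's plane, centred 68 mm from the screen's middle along the rail's -x (screen edge at 35 mm). Clear beneath and beside: pinch it from above, closing along the rail's y; it can turn in the grip. 73 mm above the bench when folded, 135 mm when upright.
- screen (a joint): Screen angle: 0 is upright, square to the beam, its balance point; negative leans away from the vial; it starts folded down on its rest at -1.30; positive leans towards the vial. At angle a the knob is 85*sin(a) mm from the hinge line along the rail's +y and 85*cos(a) mm above it. The hinge is nearly frictionless and the screen (about 120 g) falls if not held.
- beaker_small_mid (a point): Centre, half-way up, of a small glass beaker, 52 mm diameter, 66 mm tall, right of the rail. Only in the way: must not be moved or upset.
Things that resemble listed ones, but are neither listed nor needed, are in the scene too. What is shaped like the part that bears beaker_small_mid but turquoise is not meant.

How it is judged:
On the way:
1. the blue-capped vial stands on the middle of the sample platform, let go, the screen not yet upright (horizontal distance between vial_blue_mid and platform below 0.008 m and z of vial_blue_mid in the frame of platform between 0.019 and 0.029 m and angle between vial_blue_mid's own z axis and vertical below 0.09 rad and contact force between the fingers and vial_blue below 0.05 N and value of joint screen below -0.3 rad and linear speed of vial_blue below 0.02 m/s), for 0.3 s.
At the end, for the whole second after the job is handed in: The blue-capped vial stands upright (5 degrees), within 8 mm of the platform's centre, free of the fingers; the gripper holds the screen still, with over 0.5 N, within 0.09 rad (5 degrees) of upright, clear of the vial; the black-capped vials and the small beaker stand (horizontal distance between vial_blue_mid and platform below 0.008 m and z of vial_blue_mid in the frame of platform between 0.019 and 0.029 m and angle between vial_blue_mid's own z axis and vertical below 0.09 rad and contact force between the fingers and vial_blue below 0.05 N and value of joint screen between -0.09 and 0.09 rad and velocity of joint screen between -0.1 and 0.1 rad/s and contact force between the fingers and screen above 0.5 N and contact force between vial_blue and screen below 0.05 N and angle between each of vial_black_a_mid, vial_black_b_mid, beaker_small_mid's own z axis and vertical below 0.2 rad); the arm keeps its last pose, push and grip.
It fails at once if the screen tips over towards the vial (more than 0.35 rad past upright) (value of joint screen above 0.35 rad).
It fails at once if the screen is dropped or flung (turns faster than 5 rad/s) (velocity of joint screen above 5 rad/s or velocity of joint screen below -5 rad/s).
It fails at once if the screen hits the vial (contact force between vial_blue and screen above 0.2 N).
It fails at once if a black-capped vial or the small beaker is moved by more than 20 mm or tipped over (distance of any of vial_black_a_mid, vial_black_b_mid, beaker_small_mid from where it was at the start of the episode above 0.02 m or angle between any of vial_black_a_mid, vial_black_b_mid, beaker_small_mid's own z axis and vertical above 0.4 rad).
It also fails if it takes over 56 s, if anything falls off the work surface, if the arm or the gripper's body presses on something with over 40 N, if the wrist force passes 120 N, or if a joint passes its speed limit or range.

## Working session

There is one attempt and no reset: what is moved stays moved. The work goes in short steps, Python scripts to look and compute and a shell command to move; the robot and the scene stay as the last step left them, time stands still between calls to the robot, and variables do not carry over. Pictures are saved under pics/ and viewed, at most 10 in all, crops included, and the job is handed in when it is done.

```bash
mkdir -p pics; python3 - <<'E'
from bench import ctrl
import cv2,json
for n in("side","top"):
    im=ctrl.capture(n); cv2.imwrite(f"pics/{n}0.png",im[:,:,::-1])
    print(n,ctrl.camera_model(n))
print(ctrl.sense())
E
```

```text
side {'intrinsics': array([[478.64047564,   0.        , 308.13180424],
       [  0.        , 478.64047564, 198.87807374],
       [  0.        ,   0.        ,   1.        ]]), 'rvec': array([ 1.68930627,  1.28631628, -0.79225251]), 'tvec': array([-0.17893284, -0.15419904,  1.61006657])}
top {'intrinsics': array([[466.38947923,   0.        , 319.42816917],
       [  0.        , 466.38947923, 194.7444657 ],
       [  0.        ,   0.        ,   1.        ]]), 'rvec': array([ 2.14587528, -2.13474873,  0.16026726]), 'tvec': array([0.00210932, 0.56668806, 1.28837504])}
{'t': 0.1, 'joint_positions': array([ 1.05581207,  0.41179535, -0.01268457,  1.59693268,  0.00559358,
        1.13431223, -0.08220547]), 'qd': array([-6.35751643e-04, -7.88702539e-04, -2.19274331e-03, -1.17423216e-03,
       -4.03478788e-04,  8.91664072e-07,  9.30927159e-04]), 'joint_torque': array([ 2.99025553e-03, -5.89096856e+01,  6.44157920e-01, -2.91708666e+01,
       -5.37598226e-02,  1.45157502e-02,  6.59287980e-05]), 'ee_pos': array([ 0.26977801, -0.56322841,  0.18711999]), 'eef_rot': array([ 9.75152357e-01,  2.21534154e-01, -2.07097213e-04, -6.74995062e-04]), 'force': array([0.61579247, 0.17255327, 0.09242103]), 'wrist_torque': array([ 0.02055402,  0.00532066, -0.02380266]), 'grasp_force': 0.0, 'width': 0.08762986003756014}
```

View pics/side0.png

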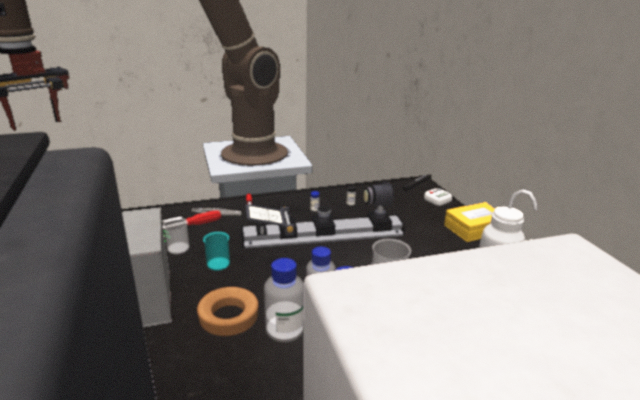

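View pics/top0.png

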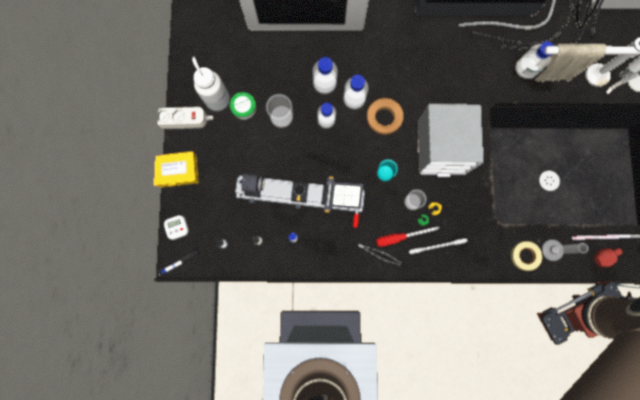

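The top view shows the blue-capped vial near (293,237), the black-capped ones near (223,243) and (258,240), and the rail from (237,188) to (363,200). The platform is near (298,193) and the red knob near (355,219). The small clear beaker is at (415,199), with the turquoise decoy at (387,170). Blue caps are also on the bottles at (324,65), (356,85) and (327,110), but those are larger and behind the rail. The one at (293,237), in front of the rail and beside the black-capped vials, fits the description. I'll confirm it in an enlarged crop.

```bash
python3 - <<'E'
import cv2,numpy as np
t=cv2.imread("pics/top0.png")[165:265,215:375]; s=cv2.imread("pics/side0.png")[170:270,225:425]
t=cv2.resize(t,(640,400),interpolation=cv2.INTER_CUBIC); 
s=cv2.resize(s,(800,400),interpolation=cv2.INTER_CUBIC)
cv2.imwrite("pics/ct.png",t); cv2.imwrite("pics/cs.png",s)
E
```

```text
(no output)
```

View pics/ct.png

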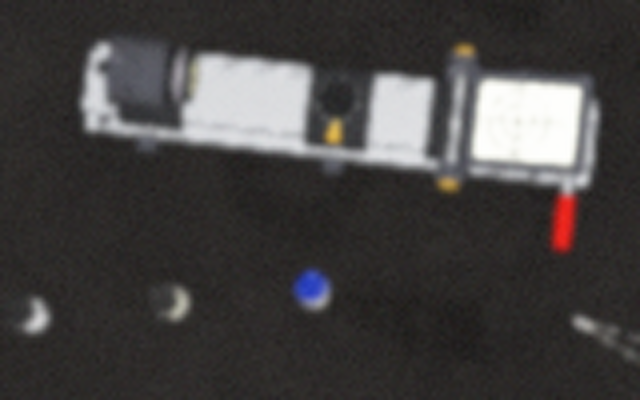

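View pics/cs.png

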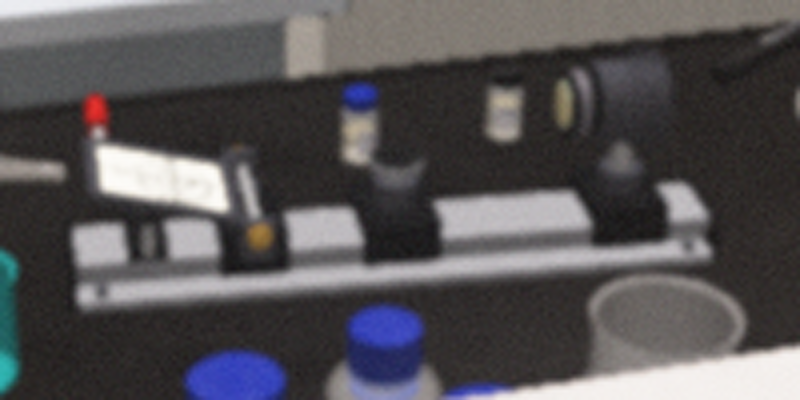

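The crops confirm it. The blue-capped small vial (top crop (311,287), side crop (360,125)) has the same body as its black-capped neighbours. The platform disc is at top crop (337,97), the hinge's gold ends are at (464,50) and (449,184), and the red knob is at (564,222).

```bash
cat > h.py <<'E'
import cv2,numpy as np
from bench import ctrl
from scipy.optimize import least_squares
from scipy.spatial.transform import Rotation as R
def cam(n):
    m=ctrl.camera_model(n); return m["intrinsics"],np.array(m["rvec"]),np.array(m["tvec"])
def proj(n,p):
    K,r,t=cam(n); return cv2.projectPoints(np.float64(p).reshape(-1,3),r,t,K,None)[0].reshape(-1,2)
def onz(n,uv,z):
    K,r,t=cam(n); M=R.from_rotvec(r).as_matrix(); d=M.T@np.linalg.solve(K,[*uv,1]); c=-M.T@t
    return c+d*(z-c[2])/d[2]
def tri(a,b):
    f=lambda p:np.r_[proj("top",p)[0]-a,proj("side",p)[0]-b]
    s=least_squares(f,[.5,0,.05]); return s.x,s.fun
def blob(img,box,col):
    x0,y0,x1,y1=box; c=img[y0:y1,x0:x1].astype(int); i={'b':2,'r':0}[col]
    o=np.delete(c,i,2).max(2); w=np.clip(c[:,:,i]-o-40,0,None).astype(float)
    yy,xx=np.mgrid[y0:y1,x0:x1]; return np.array([(w*xx).sum(),(w*yy).sum()])/w.sum()
E
python3 - <<'E'
from h import *
t=cv2.imread("pics/top0.png")[:,:,::-1]; s=cv2.imread("pics/side0.png")[:,:,::-1]
ct=lambda u,v:np.array([u/4+215-.375,v/4+165-.375]); cs=lambda u,v:np.array([u/4+225-.375,v/4+170-.375])
bt=blob(t,(280,225,305,250),'b'); bs=blob(s,(305,185,325,205),'b')
rt=blob(t,(348,205,364,232),'r'); rs=blob(s,(240,190,256,204),'r')
print(bt,bs,rt,rs)
print("cap tri",tri(bt,bs),onz("top",bt,.046)); print("knob tri",tri(rt,rs),onz("top",rt,.077))
pl=ct(337,97);h1=ct(464,50);h2=ct(449,184)
print("plat",onz("top",pl,.07),"hinge",onz("top",h1,.05),onz("top",h2,.05))
L={"p":[0,0,.07],"h":[0,-.085,.05],"k":[-.068,-.085-.085*np.sin(1.3),.0727]}
def pts(q):
    c,sn=np.cos(q[2]),np.sin(q[2]); M=np.array([[c,-sn,0],[sn,c,0],[0,0,1]])
    return {k:M@v+[q[0],q[1],0] for k,v in L.items()}
def f(q):
    P=pts(q); return np.r_[proj("top",P["p"])[0]-pl,proj("top",P["h"])[0]-(h1+h2)/2,proj("top",P["k"])[0]-rt,proj("side",P["k"])[0]-rs]
q=least_squares(f,[.55,0,0]);print("rail",q.x,q.fun);print(pts(q.x)); 
for k,v in pts(q.x).items(): print(k,proj("side",v)[0])
for n,u in (("ba",(165,300)),("bb",(24,312))): print(n,onz("top",ct(*u),.045))
print("beaker",onz("top",(415,199),.05))
E
```

```text
[292.16319063 236.08159532] [314.53705752 193.15376106] [355.48940626 220.23897512] [248.45923098 197.07144805]
cap tri (array([0.44755979, 0.07862873, 0.04711311]), array([ 0.84289039,  0.23553437,  0.79410698, -0.05224072])) [0.44827938 0.08107532 0.046     ]
knob tri (array([ 0.49038725, -0.09718898,  0.07767799]), array([0.83337309, 0.13830434, 0.71962593, 0.00985711])) [ 0.4908252  -0.09494439  0.077     ]
plat [0.57893644 0.0626668  0.07      ] hinge [ 0.61675723 -0.02669004  0.05      ] [ 0.52034704 -0.01626328  0.05      ]
rail [ 0.57780394  0.06136556 -0.12220418] [0.45919561 0.40075206 0.54573552 0.29594802 0.27052811 0.4642059
 1.28538938 1.77298316]
{'p': array([0.57780394, 0.06136556, 0.07      ]), 'h': array([ 0.56744242, -0.02300054,  0.05      ]), 'k': array([ 0.48996561, -0.09600297,  0.0727    ])}
p [324.40162893 208.53010837]
h [287.56688955 218.63768836]
k [249.74462036 198.84443121]
ba [0.43786583 0.1830378  0.045     ]
bb [0.42894275 0.28189049 0.045     ]
beaker [ 0.55479098 -0.26602564  0.05      ]
```

The rail pose comes out at platform (0.578, 0.061), yaw −0.122 rad, and the vial at (0.448, 0.080). I'm now moving towards the vial, turning the tool's x axis onto the rail's x on the way.

```bash
python3 -m handwheel '{"xyz": [[26,-30,0],[52,-60,0],[78,-90,0],[104,-120,0],[130,-150,0]], "spin": [0.114,0.228,0.342,0.456,0.569], "claw": [100,100,100,100,100]}'
cat >> h.py <<'E'
def need(target,yaw=None):
    s=ctrl.sense(); M=R.from_quat(s["eef_rot"]).as_matrix()
    print("t",round(s["t"],2),"tcp",s["ee_pos"].round(4),"yaw",np.arctan2(M[1,0],M[0,0]).round(4),"tilt",M[:,2].round(3),"w",round(s["width"],4),"gf",round(s["grasp_force"],2),"F",np.round(s["force"],2))
    print("rows shift mm",(M.T@(np.array(target)-s["ee_pos"])*1000).round(1))
E
python3 -c "
from h import *
need([.4476,.0795,.120])"
```

```text
t: 0.52
ee_pos: [0.3224, -0.3703, 0.1875]
eef_rot: [0.998, -0.064, -0.0, -0.0]
force: [0.3, 0.7, 0.6]
width: 0.0879
grasp_force: 0.0
t 0.52 tcp [ 0.3224 -0.3703  0.1875] yaw -0.1279 tilt [-0.  0. -1.] w 0.0879 gf 0.0 F [0.33 0.65 0.61]
rows shift mm [  66.9 -462.    67.6]
```

```bash
python3 -m handwheel '{"xyz": [[6,-39,0],[12,-78,0],[17,-117,0],[23,-156,0],[28,-195,0]], "spin": [0,0,0,0,0], "claw": [100,100,100,100,100]}' >/dev/null
python3 -m handwheel '{"xyz": [[6,-39,0],[12,-78,0],[17,-117,0],[23,-156,0],[28,-195,0]], "spin": [0,0,0,0,0], "claw": [100,100,100,100,100]}' >/dev/null
python3 -m handwheel '{"xyz": [[5,-36,0],[11,-72,0],[11,-72,40],[11,-72,67],[11,-72,67]], "spin": [0,0,0,0,0], "claw": [100,100,100,100,100]}' >/dev/null
python3 - <<'E'
from h import *
need([.4476,.0795,.005])
t=ctrl.capture("top"); s=ctrl.capture("side")
a=cv2.resize(t[190:270,200:360],(800,400),interpolation=cv2.INTER_CUBIC)[:,:,::-1]
b=cv2.resize(s[150:250,225:425],(400,200),interpolation=cv2.INTER_CUBIC)[:,:,::-1]
b=np.hstack([b,np.zeros((200,400,3),np.uint8)]); cv2.imwrite("pics/v1.png",np.vstack([a,b]))
E
```

```text
t 1.77 tcp [0.4416 0.0779 0.1165] yaw -0.1204 tilt [-0.008 -0.001 -1.   ] w 0.0879 gf 0.0 F [-1.46 -0.47 -0.45]
rows shift mm [  6.7  -2.5 111.4]
```

View pics/v1.png

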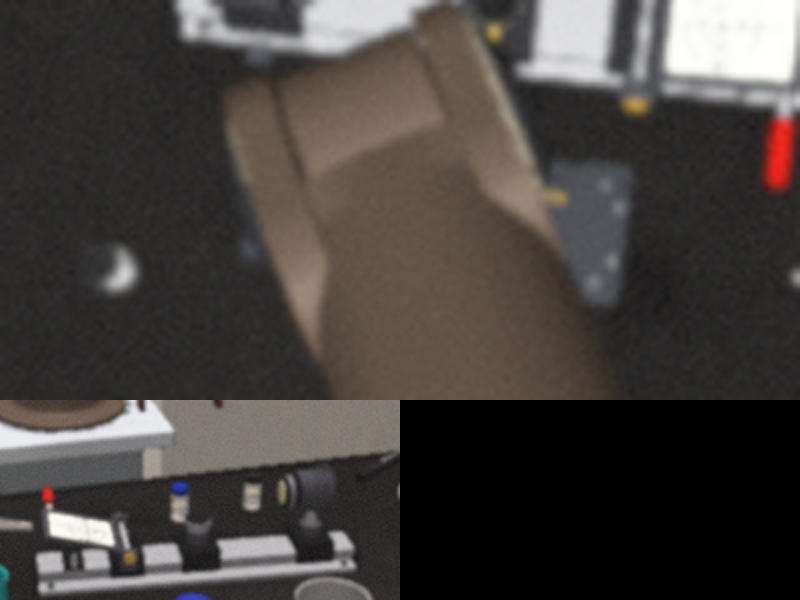

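The top view shows the arm hiding the blue vial, with the black vial at (110,268) and the knob at (778,152). In the side inset the fingertips are just at the crop's top edge, near (140,402) and (218,403), astride the blue vial at (180,502). Checking the fingertip height against the projection before going down.

```bash
python3 - <<'E'
from h import *
s=ctrl.sense(); p=s["ee_pos"]; M=R.from_quat(s["eef_rot"]).as_matrix()
need([.4476,.0795,.005])
for w in(-.044,0,.044): print(proj("side",p+M[:,1]*w)[0], proj("side",[.4476,.0795,.0])[0])
K,r,t=cam("side"); print((R.from_rotvec(r).as_matrix()@p+t))
im=ctrl.capture("side"); cv2.imwrite("pics/s2.png",cv2.resize(im[80:230,225:425],(800,600),interpolation=cv2.INTER_CUBIC)[:,:,::-1])
E
```

```text
t 1.87 tcp [0.4444 0.078  0.1206] yaw -0.1218 tilt [-0.003 -0.    -1.   ] w 0.0878 gf 0.0 F [0.86 1.31 0.26]
rows shift mm [  3.3  -2.  115.6]
[332.4920776  165.08803218] [315.38815624 209.45270117]
[315.16372929 165.95749552] [315.38815624 209.45270117]
[297.65511732 166.83600374] [315.38815624 209.45270117]
[ 0.01751994 -0.08202114  1.19252573]
```

View pics/s2.png

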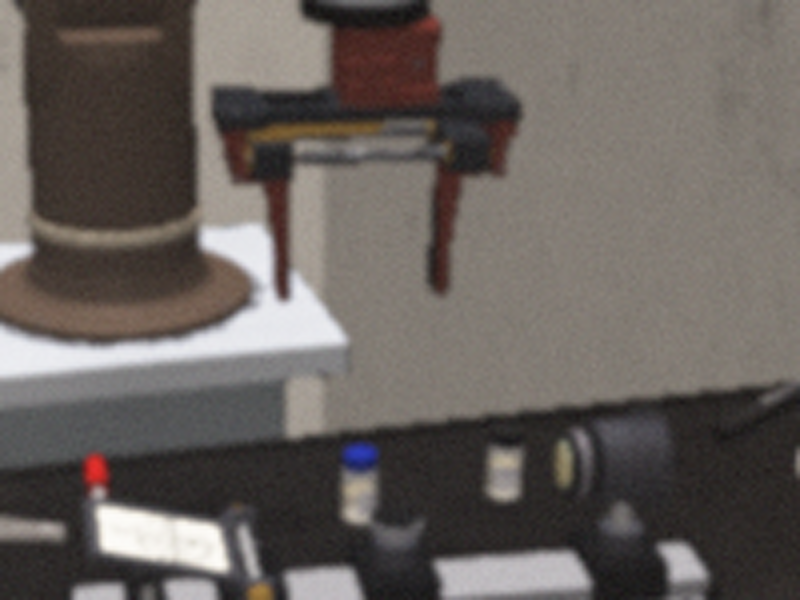

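The fingertips sit near (285–440, 293) in the crop, i.e. row 153. The calibration puts the TCP at row 166, so the open tips look about 30 mm higher than the reported TCP. I'll test whether the opening changes the tip height.

```bash
python3 -m handwheel '{"xyz": [[3,-2,0],[3,-2,0],[3,-2,0],[3,-2,0],[3,-2,0]], "spin": [0,0,0,0,0], "claw": [55,55,55,55,55]}'
python3 - <<'E'
from h import *
need([.4476,.0795,.005]); s=ctrl.sense();p=s["ee_pos"]; print(s["qd"].round(3),proj("side",p))
for z in (.08,.11,.16): print(z,proj("side",p+[0,0,z])[0],proj("top",p+[0.0108,-.089,z])[0])
a=[.2698,-.5632,.1871]; print("start",proj("side",a))
im=ctrl.capture("side"); np.save("side3.npy",im)
o=cv2.imread("pics/side0.png")[:,:,::-1].astype(int)
d=np.abs(im.astype(int)-o).max(2)>45; d=cv2.morphologyEx(d.astype(np.uint8),cv2.MORPH_OPEN,np.ones((2,2)))
r=np.where(d[100:200,285:345].any(1))[0]; print("lowest changed row",r.max()+100)
for v in range(140,r.max()+101,3): print(v,np.where(d[v,285:345])[0]+285)
E
```

```text
t: 2.33
ee_pos: [0.4487, 0.0796, 0.1213]
eef_rot: [0.998, -0.061, 0.0, -0.0]
force: [0.3, -1.3, 0.7]
width: 0.0576
grasp_force: 0.0
t 2.33 tcp [0.4487 0.0796 0.1213] yaw -0.1224 tilt [ 0.001 -0.    -1.   ] w 0.0576 gf 0.0 F [ 0.3  -1.26  0.69]
rows shift mm [ -1.1   0.2 116.3]
[-0.002  0.005  0.001  0.005  0.001 -0.001  0.002] [[316.27989584 166.253019  ]]
0.08 [316.80113318 135.45867164] [324.81246775 227.72225065]
0.11 [317.0048966  123.42046761] [324.91641628 226.70137038]
0.16 [317.35519572 102.72503402] [325.10234427 224.87536852]
start [[ 40.43764654 139.19221842]]
lowest changed row 156
140 [301 302 303 304 305 306 329 330 331 332 333]
143 [301 302 303 304 305 306 329 330 331 332]
146 [302 303 304 305 306 329 330 331 332]
149 [302 303 304 305 306 329 330 331 332]
152 [301 302 303 304 305 306 329 330 331 332]
155 [302 303 304 305]
```

```bash
python3 -m handwheel '{"xyz": [[-1,0,0],[-1,0,0],[-1,0,0],[-1,0,0],[-1,0,0]], "spin": [0,0,0,0,0], "claw": [15,15,15,15,15]}'
cat >> h.py <<'E'
def tips(c0=285,c1=345):
    im=ctrl.capture("side"); o=cv2.imread("pics/side0.png")[:,:,::-1].astype(int)
    d=np.abs(im.astype(int)-o).max(2)>45; d=cv2.morphologyEx(d.astype(np.uint8),cv2.MORPH_OPEN,np.ones((2,2)))
    r=np.where(d[80:230,c0:c1].any(1))[0].max()+80; print("lowest row",r)
    for v in range(r-9,r+1,2): print(v,np.where(d[v,c0:c1])[0]+c0)
    return im
E
python3 - <<'E'
from h import *
need([.4476,.0795,.005]); tips(); print(proj("side",ctrl.sense()["ee_pos"]))
E
```

```text
t: 2.8
ee_pos: [0.4474, 0.0799, 0.1208]
eef_rot: [0.998, -0.061, -0.0, 0.0]
force: [-0.3, 0.3, 0.0]
width: 0.0207
grasp_force: 0.0
t 2.8 tcp [0.4474 0.0799 0.1208] yaw -0.1219 tilt [-0. -0. -1.] w 0.0207 gf 0.0 F [-0.33  0.35  0.  ]
rows shift mm [  0.3   0.4 115.8]
lowest row 155
146 [309 310 311 312 321 322 323 324]
148 [309 310 311 312 321 322 323 324]
150 [309 310 311 312 321 322 323 324]
152 [309 310 311 312 321 322 323 324]
154 [310 311 312 321 322 323 324]
[[316.24729611 166.25217022]]
```

```bash
python3 -m handwheel '{"xyz": [[0,0,0],[0,0,0],[0,0,30],[0,0,60],[0,0,80]], "spin": [0,0,0,0,0], "claw": [70,70,70,70,70]}'
python3 -m handwheel '{"xyz": [[0,0,0],[0,0,0]], "spin": [0,0], "claw": [70,70]}'
python3 - <<'E'
from h import *
need([.4476,.0795,.005]); im=tips(); print(proj("side",ctrl.sense()["ee_pos"]))
t=ctrl.capture("top"); print("blob",blob(im,(305,185,325,205),'b'))
a=cv2.resize(im[120:220,265:365],(500,500),interpolation=cv2.INTER_CUBIC);b=cv2.resize(t[180:280,260:320],(300,500),interpolation=cv2.INTER_CUBIC)
cv2.imwrite("pics/v3.png",np.hstack([a,b])[:,:,::-1])
p=[.2698,-.5632,.1871]; print([proj("top",np.add(p,[0,0,z]))[0] for z in(0,.1)])
E
```

```text
t: 3.27
ee_pos: [0.4468, 0.0797, 0.0392]
eef_rot: [0.998, -0.061, -0.0, 0.0]
force: [-0.3, -0.0, -0.8]
width: 0.0466
grasp_force: 0.0
t: 3.43
ee_pos: [0.4467, 0.0799, 0.0404]
eef_rot: [0.998, -0.061, -0.001, 0.0]
force: [-0.8, 0.5, 0.6]
width: 0.0593
grasp_force: 0.0
t 3.43 tcp [0.4467 0.0799 0.0404] yaw -0.1217 tilt [-0.002 -0.    -1.   ] w 0.0593 gf 0.0 F [-0.79  0.52  0.57]
rows shift mm [ 1.   0.3 35.4]
lowest row 186
177 [301 302 303 304 305 328 329 330 331]
179 [301 302 303 304 305 328 329 330 331]
181 [301 302 303 304 305 328 329 330 331]
183 [301 302 303 304 305 328 329 330 331]
185 [302 303 304]
[[315.87851004 195.07265732]]
blob [314.55051884 193.13872201]
[array([550.58088766, 306.73079125]), array([572.33773486, 310.52973524])]
```

View pics/v3.png

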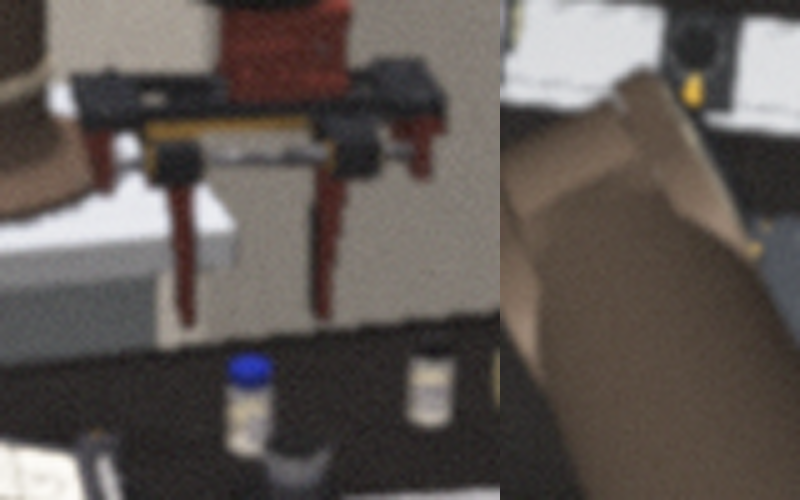

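The side crop shows the tips at (185,325) and (320,325), just above the vial's cap at (250,370). They sit about 10 px higher than the TCP projects to. I'll check the start pictures, where the fingers are also visible from the top, with projected markers.

```bash
python3 - <<'E'
from h import *
p=np.array([.26978,-.56323,.18712]); M=R.from_quat([.975152,.221534,-.000207,-.000675]).as_matrix()
out=[]
for n,(x0,y0) in(("top",(520,270)),("side",(0,50))):
    im=cv2.imread(f"pics/{n}0.png"); c=cv2.resize(im[y0:y0+80,x0:x0+100],(800,640),interpolation=cv2.INTER_CUBIC)[:,:800]
    for q,col in((p,(0,255,0)),(p+M[:,1]*.044,(255,255,0)),(p-M[:,1]*.044,(255,255,0)),(p-M[:,2]*.08,(255,0,255)),(p-M[:,2]*.08+M[:,1]*.089,(0,255,255)),(p-M[:,2]*.08-M[:,1]*.089,(0,255,255))):
        u=(proj(n,q)[0]-[x0,y0]+.5)*8; cv2.circle(c,tuple(int(a) for a in u),4,col,-1)
    out.append(cv2.resize(c,(400,320)))
    K,r,t=cam(n); print(n,"centre",-R.from_rotvec(r).as_matrix().T@t)
cv2.imwrite("pics/v4.png",np.hstack(out))
E
```

```text
top centre [ 3.63851682e-01 -1.75266891e-05  1.35965510e+00]
side centre [ 1.50412446 -0.24230509  0.57184483]
```

View pics/v4.png

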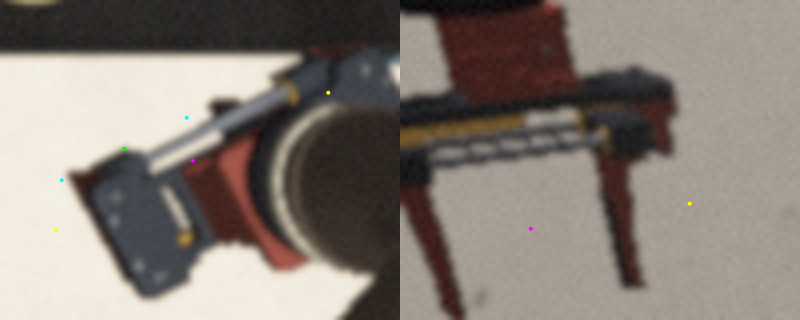

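The start crops show the same thing from both cameras: the gripper body and tips appear about 25 mm further back along the tool axis than the reported TCP implies. Lateral agreement is good. I'll go down in steps, taking tip height from the image and watching the force.

```bash
python3 -m handwheel '{"xyz": [[1,0,15],[1,0,35],[1,0,35]], "spin": [0,0,0], "claw": [70,70,70]}'
python3 - <<'E'
from h import *
need([.4476,.0795,.005]); im=tips(296,340); print(proj("side",ctrl.sense()["ee_pos"])); print("blob",blob(im,(305,185,325,205),'b'))
for z in(0,.01,.03,.048): print(z,proj("side",[.4476,.0795,z])[0])
g=im[180:215,296:340].astype(int); 
for v in range(184,214,2): print(v,[int(a) for a in im[v,298:336].astype(int).sum(1)//3])
E
```

```text
t: 3.78
ee_pos: [0.4481, 0.0795, 0.0052]
eef_rot: [0.998, -0.061, -0.0, 0.0]
force: [-0.1, -0.7, 0.2]
width: 0.0612
grasp_force: 0.0
t 3.78 tcp [0.4481 0.0795 0.0052] yaw -0.1223 tilt [-0.001 -0.    -1.   ] w 0.0612 gf 0.0 F [-0.1  -0.71  0.2 ]
rows shift mm [-0.5  0.   0.2]
lowest row 189
180 [300 301 302 303 304 305 328 329 330 331 332 333]
182 [300 301 302 303 304 305 328 329 330 331 332 333]
184 [300 301 302 303 304 305 328 329 330 331 332]
186 [301 302 303 304 328 329]
188 [301 302 303 304]
[[315.5398613  207.45230652]]
blob [314.52986301 193.11835616]
0 [315.38815624 209.45270117]
0.01 [315.44566503 206.02141912]
0.03 [315.56191759 199.08517044]
0.048 [315.6679771  192.75709375]
184 [135, 101, 67, 53, 53, 75, 104, 129, 124, 119, 123, 118, 122, 117, 121, 121, 115, 117, 121, 118, 119, 122, 120, 123, 124, 120, 120, 115, 90, 54, 42, 44, 45, 56, 81, 105, 110, 112]
186 [147, 119, 74, 53, 67, 106, 136, 136, 130, 122, 111, 114, 114, 111, 111, 113, 106, 110, 111, 111, 101, 86, 86, 83, 83, 85, 83, 75, 64, 42, 38, 45, 49, 44, 45, 45, 48, 44]
188 [136, 109, 68, 53, 58, 76, 97, 92, 85, 79, 
[... 1347 characters left out ...]
41, 42, 43, 43, 41, 40, 43, 41, 39, 43, 40, 41, 39]
206 [39, 37, 42, 36, 44, 40, 43, 45, 38, 40, 38, 53, 90, 120, 149, 160, 151, 140, 138, 121, 103, 73, 50, 39, 43, 38, 41, 37, 42, 43, 39, 38, 40, 40, 43, 43, 43, 39]
208 [33, 37, 40, 37, 36, 45, 44, 36, 40, 35, 43, 56, 98, 143, 171, 181, 172, 161, 142, 114, 68, 49, 44, 39, 37, 37, 33, 42, 37, 40, 41, 44, 45, 44, 44, 38, 34, 38]
210 [33, 30, 35, 39, 41, 39, 34, 40, 37, 37, 40, 46, 56, 87, 110, 128, 137, 136, 126, 108, 81, 69, 53, 44, 41, 44, 40, 40, 45, 47, 59, 73, 71, 50, 45, 36, 41, 37]
212 [36, 41, 36, 38, 35, 36, 39, 40, 41, 36, 38, 42, 34, 37, 45, 51, 52, 53, 56, 63, 80, 92, 93, 87, 92, 88, 85, 79, 85, 84, 93, 85, 68, 49, 42, 37, 44, 41]
```

```bash
python3 - <<'E'
from h import *
ims=np.mean([ctrl.capture("side").astype(float) for _ in range(6)],0)
o=cv2.imread("pics/side0.png")[:,:,::-1].astype(float)
for v in range(182,214,2):
    d=(ims-o)[v-1:v+1,297:338].mean(0); rb=(ims[v-1:v+1,297:338,0]-ims[v-1:v+1,297:338,1:].mean(2)).mean(0)
    print(v,rb.round().astype(int).tolist())
E
```

```text
182 [11, 13, 18, 28, 36, 32, 21, 12, 11, 10, 11, 10, 10, 10, 10, 10, 10, 11, 9, 10, 9, 11, 10, 10, 9, 10, 10, 10, 10, 8, 6, 11, 24, 32, 30, 20, 12, 10, 11, 10, 10]
184 [11, 12, 15, 23, 32, 32, 20, 12, 10, 10, 11, 10, 10, 10, 10, 10, 10, 10, 9, 10, 10, 9, 11, 10, 10, 10, 10, 9, 9, 8, 5, 12, 24, 32, 30, 19, 11, 9, 9, 10, 8]
186 [11, 12, 14, 21, 32, 32, 21, 11, 10, 10, 10, 10, 10, 10, 10, 10, 10, 10, 10, 10, 10, 9, 9, 9, 9, 9, 8, 9, 8, 6, 5, 12, 25, 32, 27, 17, 9, 6, 6, 5, 4]
188 [11, 12, 13, 21, 31, 32, 22, 11, 8, 8, 9, 8, 8, 7, 6, 6, 6, 6, 6, 6, 6, 6, 4, 4, 4, 4, 4, 3, 4, 3, 5, 15, 26, 30, 26, 15, 7, 4, 3, 3, 3]
190 [7, 8, 12, 22, 31, 33, 22, 11, 3, 4, 4, 4, 3, 2, 0, -2, -6, -8, -7, -7, -3, 0, 3, 4, 4, 4, 4, 3, 5, 3, 6, 15, 27, 31, 26, 13, 5, 4, 4, 3, 4]
192 [3, 6, 13, 24, 32, 32, 24, 12, 4, 3, 4, 3, 2, -9, -27, -41, -52, -58, -58, -55, -46, -30, -11, 1, 4, 5, 4, 4, 4, 2, 6, 16, 26, 31, 25, 13, 5, 3, 4, 4, 5]
194 [4, 6, 12, 24, 32, 32, 24, 12, 5, 3, 4, 3, 1, -17, -43, -60, -67, -69, -68, -67, -61, -45, -20, 0, 4, 3, 4, 4, 3, 4, 6, 15, 28, 31, 24, 13, 6, 4, 4, 5, 4]
196 [4, 4, 9, 20, 3
[... 507 characters left out ...]
3, 3, 4, 4, 4, 4, 4, 4, 3, 4, 4, 5, 4, 4]
204 [4, 4, 4, 3, 4, 4, 4, 3, 3, 4, 4, 4, 6, 11, 17, 21, 20, 17, 10, 8, 8, 5, 4, 4, 4, 4, 4, 4, 3, 4, 4, 4, 4, 3, 4, 4, 4, 4, 4, 4, 4]
206 [4, 3, 4, 4, 4, 4, 3, 4, 4, 4, 4, 4, 5, 9, 14, 15, 15, 10, 6, 5, 5, 5, 2, 3, 3, 3, 2, 3, 2, 2, 3, 4, 3, 5, 4, 4, 3, 4, 3, 4, 3]
208 [4, 4, 3, 3, 3, 4, 3, 3, 4, 3, 3, 4, 6, 9, 13, 16, 15, 11, 8, 6, 5, 4, 2, 1, 2, 1, 2, 1, 2, 1, 1, 2, 3, 3, 3, 4, 4, 4, 4, 3, 4]
210 [3, 3, 3, 4, 4, 3, 4, 4, 3, 4, 3, 4, 4, 6, 10, 11, 13, 13, 11, 9, 6, 3, 2, 0, 1, 1, 2, 2, 1, 2, 1, 2, 2, 2, 4, 4, 4, 3, 3, 4, 4]
212 [4, 4, 3, 3, 4, 3, 4, 4, 3, 4, 4, 4, 4, 4, 4, 5, 6, 5, 6, 5, 3, 2, 2, 1, 2, 1, 2, 3, 2, 1, 2, 2, 2, 3, 3, 4, 4, 3, 3, 3, 4]
```

The red of the fingers ends at row 197.3, which matches a tip height of about 33 mm, while the TCP is reported at 5 mm. Over the descent the rows scaled as expected for a pure height offset (no x error). I'll go lower in small steps, watching the force.

```bash
python3 -m handwheel '{"xyz": [[0,0,3],[0,0,6],[0,0,6]], "spin": [0,0,0], "claw": [70,70,70]}'
python3 -m handwheel '{"xyz": [[0,0,2],[0,0,4]], "spin": [0,0], "claw": [70,70]}'
```

```text
t: 4.38
ee_pos: [0.4481, 0.0796, -0.0006]
eef_rot: [0.998, -0.061, -0.0, 0.0]
force: [-0.3, -0.5, 0.6]
width: 0.061
grasp_force: 0.0
t: 4.55
ee_pos: [0.4484, 0.0798, -0.0043]
eef_rot: [0.998, -0.061, -0.0, -0.0]
force: [-1.1, -0.3, 0.2]
width: 0.0614
grasp_force: 0.0
```

At a reported −4 mm there's still no contact, so the reported height is biased and the image is right. I'll continue to a true tip height of about 7 mm and close.

```bash
python3 -m handwheel '{"xyz": [[0,0,5],[0,0,10],[0,0,14],[0,0,17],[0,0,17]], "spin": [0,0,0,0,0], "claw": [70,70,70,70,70]}'
python3 - <<'E'
from h import *
ims=np.mean([ctrl.capture("side").astype(float) for _ in range(6)],0)
for v in range(196,214,2):
    rb=(ims[v-1:v+1,297:338,0]-ims[v-1:v+1,297:338,1:].mean(2)).mean(0); print(v,rb.round().astype(int).tolist())
E
```

```text
t: 4.97
ee_pos: [0.4478, 0.0797, -0.022]
eef_rot: [0.998, -0.061, -0.001, 0.0]
force: [0.1, 0.4, 0.8]
width: 0.0615
grasp_force: 0.0
196 [4, 7, 15, 27, 33, 32, 24, 10, 4, 3, 4, 4, 1, -7, -22, -34, -40, -43, -41, -38, -32, -21, -8, 2, 4, 4, 4, 3, 4, 3, 7, 20, 31, 33, 25, 12, 5, 5, 4, 4, 4]
198 [4, 6, 13, 25, 33, 32, 22, 9, 4, 3, 4, 4, 4, 3, -2, -7, -11, -13, -13, -10, -7, -3, 0, 3, 4, 4, 4, 4, 2, 3, 8, 20, 32, 32, 22, 9, 4, 4, 3, 5, 4]
200 [4, 6, 14, 26, 33, 32, 22, 9, 4, 4, 3, 3, 4, 6, 7, 9, 11, 12, 12, 10, 8, 6, 5, 4, 3, 4, 5, 4, 3, 3, 8, 21, 31, 30, 19, 9, 4, 3, 4, 5, 4]
202 [4, 5, 14, 25, 33, 31, 23, 10, 3, 4, 3, 4, 6, 12, 18, 23, 23, 23, 20, 19, 15, 10, 6, 4, 4, 5, 4, 4, 3, 3, 9, 21, 30, 30, 19, 9, 4, 5, 5, 4, 3]
204 [4, 7, 12, 23, 32, 31, 24, 10, 4, 4, 4, 3, 6, 11, 17, 21, 21, 16, 10, 9, 8, 5, 4, 4, 4, 5, 5, 4, 3, 4, 9, 21, 30, 28, 19, 7, 4, 4, 4, 4, 4]
206 [4, 4, 9, 20, 28, 30, 22, 10, 5, 3, 3, 4, 6, 10, 13, 16, 16, 11, 5, 5, 5, 4, 3, 3, 2, 3, 3, 2, 2, 3, 6, 15, 21, 19, 12, 6, 5, 4, 4, 4, 4]
208 [4, 4, 6, 11, 18, 19, 14, 7, 3, 3, 3, 4, 5, 10, 13, 14, 15, 11, 7, 7, 5, 3, 2, 2, 1, 2, 1, 2, 2, 2, 2, 3, 4, 6, 4, 5, 4, 4, 4, 4, 4]
210 [2, 2, 3, 3, 5, 4, 4, 4, 4, 3, 3, 4, 4, 7, 9, 12, 13, 12, 11, 10, 6, 2, 1, 1, 2, 1, 1, 1, 2, 0, 2, 1, 2, 1, 3, 3, 5, 4, 4, 4, 3]
212 [4, 4, 4, 3, 4, 3, 3, 4, 5, 3, 4, 4, 4, 5, 4, 5, 5, 6, 5, 4, 3, 2, 2, 1, 2, 1, 3, 2, 2, 1, 2, 2, 2, 3, 3, 3, 4, 4, 4, 5, 4]
```

```bash
python3 -m handwheel '{"xyz": [[0,0,0],[0,0,0],[0,0,0],[0,0,0],[0,0,0]], "spin": [0,0,0,0,0], "claw": [12,12,12,12,12]}'
python3 -m handwheel '{"xyz": [[0,0,0],[0,0,0],[0,0,0],[0,0,0]], "spin": [0,0,0,0], "claw": [12,12,12,12]}'
```

```text
t: 5.68
ee_pos: [0.4484, 0.0797, -0.0211]
eef_rot: [0.998, -0.061, 0.0, 0.0]
force: [-0.2, -0.2, -0.0]
width: 0.032
grasp_force: 0.0
t: 6.02
ee_pos: [0.4484, 0.0798, -0.0212]
eef_rot: [0.998, -0.061, -0.0, 0.0]
force: [0.3, -0.0, 1.4]
width: 0.0219
grasp_force: 30.0
```

Gripped: width 21.9 mm, 30 N. Lifting 95 mm and measuring the cap.

```bash
python3 -m handwheel '{"xyz": [[0,0,-15],[0,0,-40],[0,0,-70],[0,0,-95],[0,0,-95]], "spin": [0,0,0,0,0], "claw": [12,12,12,12,12]}'
python3 - <<'E'
from h import *
need([.5778,.0614,.0739])
for n,b in(("side",(300,135,335,195)),("top",(270,170,320,250))):
    im=np.mean([ctrl.capture(n).astype(float) for _ in range(3)],0)
    try: print(n,blob(im,b,'b'))
    except Exception as e: print(e)
s=ctrl.sense()["ee_pos"]; print("predicted cap side (tip+40 if z bias 28)",proj("side",s+[0,0,.028+.0355]))
E
```

```text
t: 6.43
ee_pos: [0.4512, 0.0806, 0.078]
eef_rot: [0.998, -0.061, 0.003, -0.001]
force: [1.5, 0.7, 1.2]
width: 0.022
grasp_force: 30.0
t 6.43 tcp [0.4512 0.0806 0.078 ] yaw -0.122 tilt [ 0.007  0.001 -1.   ] w 0.022 gf 29.99 F [1.54 0.74 1.18]
rows shift mm [127.9   3.6   4.9]
side [316.01604278 158.1420932 ]
top [nan nan]
predicted cap side (tip+40 if z bias 28) [[316.2129604  160.49742169]]h.py:18: RuntimeWarning: invalid value encountered in divide
  yy,xx=np.mgrid[y0:y1,x0:x1]; return np.array([(w*xx).sum(),(w*yy).sum()])/w.sum()
```

```bash
python3 -m handwheel '{"xyz": [[25,0,0],[50,1,0],[75,1,0],[100,2,0],[120,2,0]], "spin": [0,0,0,0,0], "claw": [12,12,12,12,12]}' >/dev/null
python3 -m handwheel '{"xyz": [[6,0,0],[11,0,0],[11,0,0],[11,0,0],[11,0,0]], "spin": [0,0,0,0,0], "claw": [12,12,12,12,12]}'
python3 - <<'E'
from h import *
need([.5785,.0615,.0489])
im=np.mean([ctrl.capture("side").astype(float) for _ in range(3)],0); print(blob(im,(305,140,345,200),'b'), "want", proj("side",[.5785,.0615,.0489+.0275+.0355+.023]))
tp=np.mean([ctrl.capture("top").astype(float) for _ in range(3)],0)
a=cv2.resize(im[130:240,270:390].astype(np.uint8),(480,440),interpolation=cv2.INTER_CUBIC);b=cv2.resize(tp[150:260,260:340].astype(np.uint8),(320,440),interpolation=cv2.INTER_CUBIC)
cv2.imwrite("pics/v5.png",np.hstack([a,b])[:,:,::-1])
E
```

```text
t: 7.57
ee_pos: [0.577, 0.0621, 0.0737]
eef_rot: [0.998, -0.061, -0.0, 0.0]
force: [-0.2, 0.9, 0.3]
width: 0.0223
grasp_force: 30.0
t 7.57 tcp [0.577  0.0621 0.0737] yaw -0.1213 tilt [-0.001 -0.    -1.   ] w 0.0223 gf 29.99 F [-0.24  0.91  0.28]
rows shift mm [ 1.6  0.5 24.8]
[324.81886438 179.95166588] want [[325.22807927 182.76697127]]
```

View pics/v5.png

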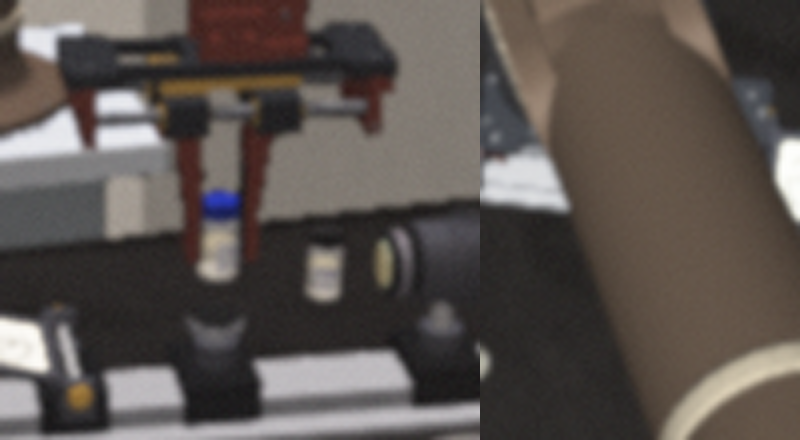

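The side crop shows the vial held upright at column 219, with its foot at row 280, centred over the platform's stand (185–247, centre about 216). Allowing for the vertical's lean, that is on centre. Lowering.

```bash
python3 -m handwheel '{"xyz": [[1,0,6],[2,0,12],[2,0,18],[2,0,22],[2,0,22]], "spin": [0,0,0,0,0], "claw": [12,12,12,12,12]}'
python3 -m handwheel '{"xyz": [[0,0,1],[0,0,2],[0,0,2],[0,0,2]], "spin": [0,0,0,0], "claw": [12,12,12,12]}'
```

```text
t: 8.28
ee_pos: [0.5793, 0.0614, 0.0503]
eef_rot: [0.998, -0.061, -0.001, 0.0]
force: [-0.1, -0.3, -0.7]
width: 0.0222
grasp_force: 30.0
t: 8.62
ee_pos: [0.5803, 0.0616, 0.05]
eef_rot: [0.998, -0.061, 0.0, -0.0]
force: [0.0, -0.3, 0.7]
width: 0.0218
grasp_force: 30.0
```

```bash
python3 -m handwheel '{"xyz": [[-1,0,1],[-1,0,1],[-1,0,1]], "spin": [0,0,0], "claw": [12,12,12]}'
python3 -m handwheel '{"xyz": [[0,0,1],[0,0,1],[0,0,1]], "spin": [0,0,0], "claw": [12,12,12]}'
```

```text
t: 8.87
ee_pos: [0.5792, 0.0617, 0.049]
eef_rot: [0.998, -0.061, 0.0, 0.0]
force: [-0.4, -0.3, 0.1]
width: 0.0219
grasp_force: 30.0
t: 9.12
ee_pos: [0.5793, 0.0617, 0.0488]
eef_rot: [0.998, -0.061, 0.0, 0.0]
force: [-3.8, -0.7, 7.1]
width: 0.0221
grasp_force: 30.0
```

Contact at 7 N, at the height expected. Easing off and opening.

```bash
python3 -m handwheel '{"xyz": [[0,0,-1],[0,0,-1],[0,0,-1],[0,0,-1],[0,0,-1]], "spin": [0,0,0,0,0], "claw": [12,35,45,60,60]}'
python3 -m handwheel '{"xyz": [[0,0,0],[0,0,0],[0,0,0]], "spin": [0,0,0], "claw": [65,65,65]}'
python3 - <<'E'
from h import *
need([.5785,.0615,.0489])
im=np.mean([ctrl.capture("side").astype(float) for _ in range(3)],0); print(blob(im,(305,140,345,215),'b'), "want", proj("side",[.5785,.0615,.07+.0455]))
E
```

```text
t: 9.53
ee_pos: [0.5791, 0.0617, 0.0487]
eef_rot: [0.998, -0.061, -0.0, 0.0]
force: [0.7, -0.4, -0.1]
width: 0.0454
grasp_force: 0.0
t: 9.78
ee_pos: [0.5791, 0.0617, 0.0488]
eef_rot: [0.998, -0.061, -0.0, 0.0]
force: [-0.2, 0.6, -0.2]
width: 0.0569
grasp_force: 0.0
t 9.78 tcp [0.5791 0.0617 0.0488] yaw -0.122 tilt [-0. -0. -1.] w 0.0569 gf 0.0 F [-0.24  0.61 -0.16]
rows shift mm [-0.6  0.3 -0.1]
[323.90590476 190.29447619] want [[325.02132266 190.65059309]]
```

The vial stands free with its cap at (323.9,190.3), as predicted. Rising straight up, then over to the knob.

```bash
python3 -m handwheel '{"xyz": [[0,0,-8],[0,0,-25],[0,0,-50],[0,0,-75],[0,0,-75]], "spin": [0,0,0,0,0], "claw": [65,65,65,65,65]}' >/dev/null
python3 -m handwheel '{"xyz": [[-14,34,0],[-28,68,0],[-42,102,0],[-56,136,0],[-69,168,0]], "spin": [0,0,0,0,0], "claw": [65,65,65,65,65]}' >/dev/null
python3 -m handwheel '{"xyz": [[0,0,0],[0,0,0],[0,0,0]], "spin": [0,0,0], "claw": [65,65,65]}'
python3 - <<'E'
from h import *
need([.490,-.096,.05])
im=np.mean([ctrl.capture("side").astype(float) for _ in range(4)],0); tp=np.mean([ctrl.capture("top").astype(float) for _ in range(4)],0)
bs=blob(im,(310,170,340,215),'b');print(bs)
try:
    bt=blob(tp,(285,170,315,210),'b');print(bt); print("cap",tri(bt,bs),onz("top",bt,.116), "plat at",onz("top",(337/4+215-.375,97/4+165-.375),.07))
except Exception as e: print(e)
print("knob side",blob(im,(240,185,256,206),'r'))
# finger red tips profile and knob
for v in range(150,206,3): print(v,(im[v,232:272,0]-im[v,232:272,1:].mean(1)).round().astype(int).tolist())
E
```

```text
t: 11.02
ee_pos: [0.4907, -0.0962, 0.1242]
eef_rot: [0.998, -0.061, 0.0, -0.0]
force: [0.5, 0.4, -0.3]
width: 0.0575
grasp_force: 0.0
t 11.02 tcp [ 0.4907 -0.0962  0.1242] yaw -0.1223 tilt [ 0.001  0.    -1.   ] w 0.0575 gf 0.0 F [ 0.52  0.43 -0.27]
rows shift mm [-0.8 -0.1 74.2]
[323.94003945 190.27455621]
[297.88342318 185.93227763]
cap (array([0.57849268, 0.06074797, 0.11666668]), array([ 0.89535022,  0.26540626,  0.77303548, -0.0597833 ])) [0.57932468 0.06321284 0.116     ] plat at [0.57893644 0.0626668  0.07      ]
knob side [248.47038043 197.07391304]
150 [30, 23, 15, 14, 14, 14, 16, 14, 13, 14, 15, 15, 15, 13, 14, 14, 14, 15, 15, 16, 15, 15, 14, 14, 14, 16, 13, 12, 16, 26, 33, 32, 27, 21, 14, 13, 14, 14, 13, 14]
153 [31, 25, 20, 18, 21, 18, 18, 16, 17, 16, 15, 14, 14, 15, 16, 17, 15, 16, 16, 15, 14, 16, 16, 15, 15, 14, 13, 13, 15, 25, 30, 31, 25, 19, 18, 17, 18, 18, 20, 21]
156 [31, 25, 22, 23, 26, 27, 26, 27, 26, 24, 24, 24, 24, 24, 25, 22, 24, 22, 23, 23, 22, 23, 22, 25, 23, 22, 22, 19, 17, 22, 31, 32, 28, 27, 26, 27, 26, 27, 28, 27]
159 [32, 26, 22, 21, 26, 29, 28, 28, 27, 
[... 1648 characters left out ...]
-2, -3]
192 [-2, -1, -2, -3, -3, -3, -2, -1, -2, -1, -3, -2, -2, -1, 0, 6, 12, 9, 4, -2, -1, -2, -1, -1, -1, -1, -1, -1, -1, -1, 0, 0, 0, 1, -1, 1, 1, 0, 2, 1]
195 [-1, -1, -2, 0, 1, 0, 0, 1, 2, 0, 1, 0, 2, 26, 88, 144, 170, 165, 130, 67, 17, 3, 2, 4, 4, 2, 4, 3, 3, 3, 3, 4, 3, 4, 4, 3, 3, 4, 3, 3]
198 [4, 5, 2, 4, 5, 2, 3, 5, 3, 3, 2, 4, 4, 36, 100, 153, 174, 173, 155, 108, 44, 6, 4, 3, 5, 2, 3, 5, 5, 4, 4, 5, 4, 4, 2, 4, 3, 3, 4, 5]
201 [4, 4, 4, 5, 4, 2, 4, 3, 3, 5, 4, 4, 4, 13, 37, 64, 64, 55, 56, 53, 27, 7, 3, 4, 4, 3, 6, 4, 5, 4, 4, 4, 5, 3, 4, 4, 4, 3, 2, 4]
204 [3, 5, 4, 4, 4, 4, 2, 4, 4, 5, 4, 4, 2, 6, 10, 15, 12, 7, 8, 14, 9, 4, 2, 4, 4, 4, 4, 5, 4, 4, 4, 2, 3, 4, 4, 4, 4, 5, 3, 4]
```

The vial is on the platform: its cap at (0.5793, 0.0632) against the disc at (0.5789, 0.0627) in the same top view. The knob is at side column 248.5 and the fingers' middle at 247.5, so I shift 2 mm and go down over it (reported z 0.027, i.e. grasp at knob height).

```bash
python3 -m handwheel '{"xyz": [[0,-2,25],[0,-2,50],[0,-2,75],[0,-2,97],[0,-2,97]], "spin": [0,0,0,0,0], "claw": [65,65,65,65,65]}'
python3 -m handwheel '{"xyz": [[0,0,0],[0,0,0],[0,0,0]], "spin": [0,0,0], "claw": [35,35,35]}'
python3 - <<'E'
from h import *
im=np.mean([ctrl.capture("side").astype(float) for _ in range(4)],0); need([.49,-.094,.027])
for v in range(190,212,2): print(v,(im[v,228:270,0]-im[v,228:270,1:].mean(1)).round().astype(int).tolist())
E
```

```text
t: 11.83
ee_pos: [0.4877, -0.094, 0.0233]
eef_rot: [0.998, -0.061, -0.003, -0.0]
force: [-0.7, -0.5, 0.3]
width: 0.0572
grasp_force: 0.0
t: 12.08
ee_pos: [0.4917, -0.0947, 0.0283]
eef_rot: [0.998, -0.061, 0.001, 0.0]
force: [0.3, -0.4, -0.9]
width: 0.0407
grasp_force: 0.0
t 12.28 tcp [ 0.4911 -0.0948  0.0278] yaw -0.1222 tilt [ 0.002 -0.    -1.   ] w 0.0306 gf 0.0 F [ 0.08 -0.36  0.78]
rows shift mm [-1.2 -0.7  0.8]
190 [-2, -2, -1, -1, -2, -1, -3, 2, 7, 19, 30, 32, 26, 14, 4, -1, -1, -3, -2, -2, -3, -2, -1, -2, -3, -3, -3, -2, 2, 11, 23, 30, 30, 21, 11, 4, -1, -1, -2, -2, -2, -2]
192 [-1, -2, -2, -1, -2, 0, -3, 0, 3, 12, 26, 30, 26, 16, 5, 0, -1, -2, 0, 6, 13, 11, 4, 0, -1, -2, -1, -1, 1, 11, 22, 28, 27, 19, 10, 2, 0, 0, 1, 0, -1, 2]
194 [-1, -3, -2, -2, -2, 0, -2, -1, 0, 9, 21, 29, 27, 18, 7, 0, -1, 10, 53, 106, 138, 131, 93, 38, 6, 2, 2, 2, 4, 12, 23, 28, 28, 20, 10, 5, 4, 4, 2, 4, 4, 5]
196 [1, -1, 1, 1, 1, 1, 1, 2, 3, 8, 19, 27, 29, 21, 12, 5, 5, 39, 105, 159, 179, 177, 146, 88, 28, 4, 2, 4, 7, 12, 21, 28, 30, 19, 11, 7, 3, 4, 5, 3, 3, 3]
198 [4, 2, 5, 2, 4, 4, 4, 3, 6, 8, 18, 2
[... 270 characters left out ...]

202 [4, 4, 4, 6, 6, 3, 4, 5, 6, 8, 17, 26, 29, 26, 16, 8, 4, 8, 27, 42, 38, 28, 29, 34, 25, 8, 4, 4, 6, 10, 18, 28, 26, 23, 12, 6, 4, 3, 4, 4, 5, 5]
204 [5, 2, 6, 4, 4, 4, 6, 4, 5, 9, 14, 23, 27, 24, 15, 8, 5, 6, 11, 14, 12, 8, 8, 13, 10, 4, 1, 4, 4, 6, 10, 17, 18, 13, 8, 5, 4, 4, 4, 4, 3, 5]
206 [4, 6, 3, 6, 4, 5, 3, 4, 4, 6, 6, 9, 10, 9, 7, 5, 4, 3, 0, 0, 2, 7, 8, 9, 8, 7, 7, 5, 4, 4, 1, 4, 2, 3, 1, 2, 0, 1, 3, 3, 5, 2]
208 [5, 5, 5, 4, 4, 5, 4, 5, 2, 2, 4, 4, 4, 4, 5, 4, 5, 3, -1, 1, 4, 9, 5, 4, 4, 4, 5, 5, 6, 6, 7, 8, 11, 10, 10, 7, 7, 5, 4, 4, 3, 3]
210 [9, 10, 10, 10, 11, 8, 8, 8, 7, 7, 6, 4, 6, 4, 3, 3, 5, 1, 0, -1, 2, 9, 7, 4, 4, 3, 4, 3, 3, 3, 3, 4, 4, 5, 5, 5, 5, 6, 10, 10, 9, 10]
```

The fingers straddle the knob (left 239.8, right 259.3, knob 248.5), with the tips about 17 mm below its centre. Closing with a 1 mm correction.

```bash
python3 -m handwheel '{"xyz": [[0,1,0],[0,1,0],[0,1,0],[0,1,0],[0,1,0]], "spin": [0,0,0,0,0], "claw": [5,5,5,5,5]}'
python3 -m handwheel '{"xyz": [[0,0,0],[0,0,0],[0,0,0],[0,0,0]], "spin": [0,0,0,0], "claw": [5,5,5,5]}'
python3 - <<'E'
import numpy as np
# arc, shifts in tool axes relative to grasp: tool y = -rail y, tool z = -up
for a in np.arange(-1.3,0.01,.1): print(round(a,2),"y",round(-85*(np.sin(a)-np.sin(-1.3)),1),"z",round(-85*(np.cos(a)-np.cos(-1.3)),1))
E
```

```text
t: 12.7
ee_pos: [0.4903, -0.0968, 0.027]
eef_rot: [0.998, -0.061, -0.0, 0.001]
force: [-0.6, -3.7, 1.8]
width: 0.0113
grasp_force: 30.0
t: 13.03
ee_pos: [0.4903, -0.0967, 0.027]
eef_rot: [0.998, -0.061, -0.0, 0.001]
force: [-0.9, -6.5, 3.1]
width: 0.0109
grasp_force: 30.0
-1.3 y -0.0 z -0.0
-1.2 y -2.7 z -8.1
-1.1 y -6.1 z -15.8
-1.0 y -10.4 z -23.2
-0.9 y -15.3 z -30.1
-0.8 y -20.9 z -36.5
-0.7 y -27.1 z -42.3
-0.6 y -33.9 z -47.4
-0.5 y -41.2 z -51.9
-0.4 y -48.8 z -55.6
-0.3 y -56.8 z -58.5
-0.2 y -65.0 z -60.6
-0.1 y -73.4 z -61.8
0.0 y -81.9 z -62.3
```

Knob gripped (width 11 mm, 30 N). Following the arc in tool axes (y = −rail y, z = down), with a 1 mm bias to relieve the y force.

```bash
python3 -m handwheel '{"xyz": [[0,-1,-4],[0,-2,-8],[0,-3,-12],[0,-5,-16],[0,-5,-16]], "spin": [0,0,0,0,0], "claw": [5,5,5,5,5]}'
python3 - <<'E'
from h import *
need([.4903,-.0967,.027]); im=np.mean([ctrl.capture("side").astype(float) for _ in range(3)],0); print("knob",blob(im,(240,175,270,206),'r'))
print([proj("side",[.4903+.1217*d, -.0967+.9926*d, .0727+h])[0].round(1) for d,h in ((0,0),(.0061,.0158))])
E
```

```text
t: 13.45
ee_pos: [0.4909, -0.0908, 0.0436]
eef_rot: [0.998, -0.061, 0.0, 0.0]
force: [-1.5, -4.0, 0.9]
width: 0.0113
grasp_force: 30.0
t 13.45 tcp [ 0.4909 -0.0908  0.0436] yaw -0.1219 tilt [ 0.    -0.001 -1.   ] w 0.0113 gf 29.98 F [-1.53 -4.04  0.85]
rows shift mm [ 0.1  6.  16.6]
knob [250.77309008 190.89139111]
[array([249.5, 198.9]), array([251.8, 192.7])]
```

```bash
python3 -m handwheel '{"xyz": [[0,-4,-7],[0,-9,-14],[0,-15,-20],[0,-21,-26],[0,-21,-26]], "spin": [0,0,0,0,0], "claw": [5,5,5,5,5]}'
python3 -m handwheel '{"xyz": [[0,0,0],[0,0,0]], "spin": [0,0], "claw": [5,5]}'
python3 - <<'E'
from h import *
need([.4903,-.0967,.027]); im=np.mean([ctrl.capture("side").astype(float) for _ in range(3)],0); print("knob",blob(im,(240,160,280,206),'r'))
E
```

```text
t: 14.02
ee_pos: [0.4931, -0.0719, 0.0703]
eef_rot: [0.998, -0.061, -0.0, 0.002]
force: [-4.1, -11.1, 10.0]
width: 0.011
grasp_force: 30.0
t: 14.18
ee_pos: [0.493, -0.0726, 0.0697]
eef_rot: [0.998, -0.062, -0.0, 0.002]
force: [-4.6, -11.7, 10.5]
width: 0.0113
grasp_force: 30.0
t 14.18 tcp [ 0.493  -0.0726  0.0697] yaw -0.1237 tilt [-0.001 -0.003 -1.   ] w 0.0113 gf 29.96 F [ -4.63 -11.72  10.51]
rows shift mm [ 0.3 24.1 42.7]
knob [258.14248252 181.07837995]
```

The reaction (−y, +z) means I'm about 2.5 mm inside the hinge circle, so I add an outward correction and go on.

```bash
python3 -m handwheel '{"xyz": [[0,-2,-4],[0,-5,-7],[0,-8,-10],[0,-12,-12],[0,-12,-12]], "spin": [0,0,0,0,0], "claw": [5,5,5,5,5]}'
python3 -m handwheel '{"xyz": [[0,0,0],[0,0,0]], "spin": [0,0], "claw": [5,5]}'
```

```text
t: 14.75
ee_pos: [0.4946, -0.0582, 0.0816]
eef_rot: [0.998, -0.061, -0.0, 0.001]
force: [-3.7, -6.5, 7.3]
width: 0.0112
grasp_force: 30.0
t: 14.92
ee_pos: [0.4945, -0.0586, 0.0813]
eef_rot: [0.998, -0.061, -0.0, 0.001]
force: [-4.2, -6.7, 7.6]
width: 0.0112
grasp_force: 30.0
```

```bash
python3 - <<'E'
import numpy as np
from scipy.optimize import least_squares
P=np.array([[.4903,-.0967,.027],[.4909,-.0908,.0436],[.493,-.0726,.0697],[.4945,-.0586,.0813]])*1000
yz=np.c_[(P-P[0])[:,:2]@[.1217,.9926],(P-P[0])[:,2]]
print(yz.round(1))
f=lambda h:np.r_[np.hypot(*(yz-h).T)-85, (h-[81.9,-22.7])*.1]
s=least_squares(f,[81.9,-22.7]);h=s.x;d=yz-h;print(h,s.fun.round(2),np.arctan2(d[:,0],d[:,1]).round(3))
g=least_squares(lambda q:np.r_[np.hypot(yz[1:,0]-q[0],yz[1:,1]-q[1])-85,.1*(q-[81.9,-22.7])],h);print("wo start",g.x)
for a in(-.4,-.3,-.2,-.1,0):
    t=h+85*np.array([np.sin(a),np.cos(a)])-yz[-1]; print(a,"tool y",(-t[0]).round(1),"z",(-t[1]).round(1))
E
python3 - <<'E'
from h import *
im=np.mean([ctrl.capture("side").astype(float) for _ in range(3)],0);k=blob(im,(240,150,290,206),'r');print("knob",k)
c,sn=np.cos(-.122),np.sin(-.122)
for a in(-1.3,-.7,-.6,-.5,-.4,-.3,0):
    l=np.array([-.068,-.085+.085*np.sin(a)]);print(a,proj("side",[.578+c*l[0]-sn*l[1],.0615+sn*l[0]+c*l[1],.05+.085*np.cos(a)])[0].round(1))
E
```

```text
[[ 0.   0. ]
 [ 5.9 16.6]
 [24.3 42.7]
 [38.3 54.3]]
[ 83.21906698 -18.22438039] [ 0.19 -0.23 -0.21  0.29  0.13  0.45] [-1.355 -1.147 -0.769 -0.554]
wo start [ 83.6195646  -17.87764543]
-0.4 tool y -11.8 z -5.8
-0.3 tool y -19.8 z -8.7
-0.2 tool y -28.0 z -10.8
-0.1 tool y -36.4 z -12.1
0 tool y -44.9 z -12.5
knob [264.01583917 176.58087115]
-1.3 [249.8 198.9]
-0.7 [260.7 181.9]
-0.6 [263.5 179.7]
-0.5 [266.6 177.8]
-0.4 [269.8 176.2]
-0.3 [273.2 174.8]
0 [283.9 172.8]
```

Circle fit and image agree that the angle is now about −0.55 rad. Continuing to −0.3.

```bash
python3 -m handwheel '{"xyz": [[-1,-5,-4],[-1,-10,-7],[-1,-15,-9],[-1,-19,-10],[-1,-19,-10]], "spin": [0,0,0,0,0], "claw": [5,5,5,5,5]}'
python3 -m handwheel '{"xyz": [[0,0,0],[0,0,0]], "spin": [0,0], "claw": [5,5]}'
python3 - <<'E'
from h import *
im=np.mean([ctrl.capture("side").astype(float) for _ in range(3)],0);print("knob",blob(im,(240,150,300,206),'r')); need([.4903,-.0967,.027])
E
```

```text
t: 15.48
ee_pos: [0.4969, -0.0375, 0.0915]
eef_rot: [0.998, -0.06, 0.001, -0.0]
force: [0.9, -2.7, 5.2]
width: 0.0111
grasp_force: 30.0
t: 15.65
ee_pos: [0.4967, -0.0385, 0.0911]
eef_rot: [0.998, -0.061, 0.0, -0.0]
force: [0.8, -1.4, 5.3]
width: 0.0113
grasp_force: 30.0
knob [272.725233   172.76700035]
t 15.8 tcp [ 0.4967 -0.0388  0.0911] yaw -0.1221 tilt [ 0.001  0.    -1.   ] w 0.0112 gf 30.01 F [ 1.59 -1.94  5.59]
rows shift mm [ 0.6 58.3 64.1]
```

```bash
python3 -m handwheel '{"xyz": [[0,-6,-2],[0,-11,-3],[0,-16,-4],[0,-21,-4],[0,-24,-4]], "spin": [0,0,0,0,0], "claw": [5,5,5,5,5]}'
python3 -m handwheel '{"xyz": [[0,0,0],[0,0,0],[0,0,0]], "spin": [0,0,0], "claw": [5,5,5]}'
python3 - <<'E'
from h import *
from scipy.optimize import least_squares
im=np.mean([ctrl.capture("side").astype(float) for _ in range(3)],0);tp=np.mean([ctrl.capture("top").astype(float) for _ in range(3)],0)
print("knob",blob(im,(240,150,300,206),'r'),"vial",blob(im,(305,140,345,215),'b'))
try: print("vial top",blob(tp,(285,170,315,210),'b'))
except Exception as e: print(e)
need([.4903,-.0967,.027])
p=ctrl.sense()["ee_pos"]
P=np.array([[.4903,-.0967,.027],[.4909,-.0908,.0436],[.493,-.0726,.0697],[.4945,-.0586,.0813],[.4967,-.0387,.0911],p])*1000
yz=np.c_[(P-P[0])[:,:2]@[.1217,.9926],(P-P[0])[:,2]]
for r in (85,None):
    g=least_squares(lambda q:np.hypot(yz[:,0]-q[0],yz[:,1]-q[1])-(r or q[2]),[82,-20,85]);d=yz-g.x[:2];print(g.x,g.fun.round(2),np.arctan2(d[:,0],d[:,1]).round(3))
a=cv2.resize(im[120:240,240:360].astype(np.uint8),(480,480),interpolation=cv2.INTER_CUBIC);b=cv2.resize(tp[160:260,270:370].astype(np.uint8),(320,320),interpolation=cv2.INTER_CUBIC)
cv2.imwrite("pics/v6.png",np.hstack([a,np.vstack([b,np.zeros((160,320,3),np.uint8)])])[:,:,::-1])
E
```

```text
t: 16.22
ee_pos: [0.4994, -0.0142, 0.0949]
eef_rot: [0.998, -0.061, 0.0, -0.0]
force: [2.4, -2.6, 0.6]
width: 0.0111
grasp_force: 30.0
t: 16.47
ee_pos: [0.4994, -0.0149, 0.0949]
eef_rot: [0.998, -0.061, 0.0, -0.0]
force: [2.8, -2.1, 1.2]
width: 0.0114
grasp_force: 30.0
knob [282.76965517 171.05103448] vial [323.96618733 190.25845317]
vial top [296.54574742 185.73840206]
t 16.77 tcp [ 0.4993 -0.0152  0.0949] yaw -0.1222 tilt [ 0.  0. -1.] w 0.0107 gf 29.99 F [ 2.28 -1.66  1.72]
rows shift mm [ 1.  82.  67.9]
[ 83.73237086 -17.31388243  85.        ] [ 0.5  -0.13 -0.5  -0.21  0.28  0.21] [-1.367 -1.16  -0.781 -0.565 -0.302 -0.02 ]
[ 85.82919959 -19.76930586  87.92733605] [ 0.15 -0.14 -0.21  0.06  0.33 -0.19] [-1.344 -1.144 -0.778 -0.57  -0.317 -0.043]
```

View pics/v6.png

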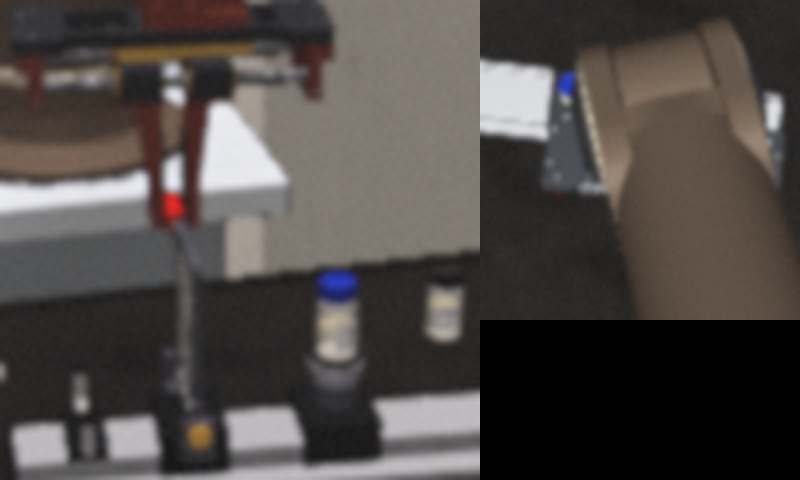

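The picture shows the screen standing vertical at (185,330) with the knob pinched at (173,207), and the blue vial upright on the platform at (337,315), well clear. The circle fits give −0.02 to −0.04 rad and the image about 0.0, inside ±0.09. Handing in.

```bash
python3 -c "
from bench import ctrl
s=ctrl.sense(); print(s['t'],abs(s['qd']).max(),s['grasp_force']); print(ctrl.close_job())"
```

```text
16.7667 0.0027541182612866376 29.992419183254242
the job is handed in; nothing more can be done
None
```

I handed the job in at 16.8 s with the blue-capped vial standing free on the platform, about 1 mm from centre by the top camera, and the screen held still by its knob (30 N) within about 0.04 rad of upright; the verdict was not shown.

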